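# Sweep spilled detergent tablets into the catch tray

### The job

Using the closed fingers like a broom, sweep the three spilled blue detergent tablets across the counter, through the open front of the low grey-walled tray, until each lies wholly inside it. They crumble easily, so push gently and do not pinch them or pick them up, and leave the orange dosing cup, the amber jar and everything else on the counter where it stands.

Things in the scene. Friction and masses are not known exactly. Their poses are not given: they have to be found in the camera images.
- tablet1: a bright blue pressed detergent tablet with a small white dot on top, a rigid block 44 x 32 x 18 mm high, about 35 g, sliding freely on the counter; origin at the centre of its underside, x along the 44 mm side. All three are alike; they lie in a loose row in front of the tray's open side
- tablet2: a bright blue pressed detergent tablet with a small white dot on top, a rigid block 44 x 32 x 18 mm high, about 35 g, sliding freely on the counter; origin at the centre of its underside, x along the 44 mm side. All three are alike; they lie in a loose row in front of the tray's open side
- tablet3: a bright blue pressed detergent tablet with a small white dot on top, a rigid block 44 x 32 x 18 mm high, about 35 g, sliding freely on the counter; origin at the centre of its underside, x along the 44 mm side. All three are alike; they lie in a loose row in front of the tray's open side
- tray: low catch tray with yellow floor and grey walls, fixed to the counter; inside 340 mm wide (its y), 130 mm deep (its x); walls 22 mm high, 6 mm thick on three sides: back at its x = +65 mm, ends at y = +-170 mm. Its side towards the robot, x = -65 mm, is open with no sill; the thin floor is level with the counter. Origin: centre of the floor, counter height
- dosing_cap: orange plastic dosing cup, 44 mm across, 36 mm high, 30 g, standing mouth up in the row among the tablets; origin at the centre of its underside; to be left alone
- balm_jar: small amber glass jar with black lid, 42 mm across, 50 mm high, standing in the row among the tablets; origin at the centre of its underside; to be left alone
- detergent: green detergent bottle with orange cap, 84 mm across, 220 mm high, standing off to the robot's right; origin at the centre of its underside; to be left alone
- spray_can: red can with a paper label, 60 mm across, 190 mm high, standing to the left; origin at the centre of its underside; to be left alone
- brush: hand brush lying on the counter to the robot's right, 200 mm long along its x, 20 mm thick; origin under its middle; to be left alone
- token_mug: blue mug 80 mm across, 90 mm high, to the left; origin at the centre of its underside; to be left alone
Mind the look-alikes: they are no part of the job. What is shaped like the tablet1 but red is not meant. Leave any red look-alike of the tablet3 alone.

How it is judged:
By the outcome, as a careful person would: the job done as asked, in the order asked, and still so for the second after the job is handed in, with the robot touching nothing.
It also fails if it takes over 67 s, if anything falls off the work surface, if the arm or the gripper's body presses on something with over 40 N, if the wrist force passes 120 N, or if a joint passes its speed limit or range.

### The arm

A 7-joint arm with a two-finger parallel gripper is mounted at the origin on the work surface. World frame = base frame: x ahead of the robot, y to its left, z up, the work surface at z = 0. Lengths are in m, angles in rad, forces in N, time in s.
With the tool pointing down it reaches from about 0.425 to 1.025 m from the base axis. Payload 9.4 kg.
Tool frame: the origin (TCP) lies on the mounting face of the last link; the fingertips stand 173 mm ahead of it and the grasp point (between the pads) lies 155 mm ahead of it (manip.grip_point_offset is the distance from the TCP to the grasp point, in m); z points along the fingers, y is the line along which they close (so a half turn about z gives the same grasp; the last joint's range is limited). The gripper opens to 85 mm and grips with 20 to 120 N. Pads are 22 mm wide; open, the fingers measure 114 mm over their backs; the gripper's body (76 mm by 85 mm) begins 54 mm behind the grasp point. The pads swing forward as they close: fully open they stand 13 mm farther back than shut.
Start: joints at [1.091, 0.599, -0.003, 1.599, 0.002, 0.943, -0.08], TCP at [0.284, -0.667, 0.405] pointing down, gripper open.
Joint ranges: [-2.57, 2.57], [-0.35, 1.97], [-1.29, 1.29], [0.11, 2.56], [-1.05, 4.19], [0.11, 1.86], [-2.63, 2.63]. Speed limits (rad/s): [2.22, 2.22, 3.01, 3.01, 3.14, 3.14, 3.14].

### API

Orientations are given as a unit quaternion [w, x, y, z].
In Python, from plant import manip, vision, job gives the robot as it stands.
- The arm moves only by the tool jog_arm, never from a script. Its argument "targets" is a list that holds one entry, the list of rows, each a list of 4 numbers: the shift along the tool's x, y, z in m, then the turn about the tool's z in rad. In form: [[[tx, ty, tz, twist], ...]]. A call has 1 to 20 rows; each row is the pose to reach, as a shift and turn from the pose commanded when the call began, along the tool's axes at that moment; what a row does not reach only later rows make up. A row lasts 1/8 s, in which the tool goes at most 62.5 mm and 10.7 degrees, less where a joint would pass 70% of its speed; a pose out of reach is approached as far as the arm can. A call with a gripper value outside its range is refused whole. "jaw" is the opening, from 0 (shut) to 1 (fully open), set as the call begins (left out, the last holds). The fingers move at their own pace and stop on an object; "force" is the grip in N (left out, the last holds). Time passes only in rows, so rows that repeat a pose let the fingers close. It gives the time, the measured TCP pose, the force, the opening and the grip force at its end, in the units of the state.
- manip.read_state(): the state, without advancing time (a new reading comes with each control period).
- vision.get_image(name): name is "scene" or "top" or "wrist"; returns a dict with "img" (420x560x3 uint8, red, green, blue), "mtx" (3x3 intrinsics, pixels), "pose" (4x4, takes a point from camera to world coordinates); the wrist camera has in their place "mount" (4x4, takes a point from camera to tool coordinates, whose origin is the TCP and whose axes are the flange's). Camera axes: x right, y down, z forward; pixel columns grow to the right and rows downward; lengths in m; the calibration is good to about 2 mm. A picture is of the moment at which its call begins: read the wrist's pose just before it. There is no depth.
- job.hand_in(): hands the job in; it is judged then, once.
The state is a dict: "time": time; "joints": joint angles; "qvel": joint speeds; "effort": joint torques, N m; "eef_pos": TCP position; "tool_rot": TCP orientation; "wrist_force": force on the tool from outside, world axes, zero at the start; "moment": the same for the moment, N m; "opening": opening from 0.0 (shut) to 1.0 (fully open); "finger_force": force on a finger pad.
Only numpy, scipy, OpenCV 4.12 (cv2) and the standard library are available. Lean on these libraries where they do the work, as an engineer would, in place of code of your own. Each camera call takes 0.05 s, during which the arm holds its last target. There are 200 camera calls.

## Working session

There is one attempt and no reset: what is moved stays moved. The work goes in short steps, Python scripts to look and compute and a tool call to move; the robot and the scene stay as the last step left them, time stands still between calls to the robot, and variables do not carry over. Pictures are saved under pics/ and viewed, at most 10 in all, crops included, and the job is handed in when it is done.

Besides the shell and the picture viewer there is one more tool, called after "Request:" by a JSON object that holds its "api" and its "payload". jog_arm: Moves the arm, as the interface text tells. Its arguments: {"type":"object","properties":{"targets":{"type":"array","items":{"type":"array","items":{"type":"array","items":{"type":"number"}}}},"jaw":{"type":"number"},"force":{"type":"number"}},"required":["targets"]}

```bash
mkdir -p pics; python3 - <<'E'
from plant import manip, vision, job
import cv2
s=manip.read_state(); print({k:s[k] for k in('time','eef_pos','tool_rot','opening','joints')})
for n in('top','scene'):
    d=vision.get_image(n); cv2.imwrite(f'pics/{n}0.png',d['img'][:,:,::-1]); print(n,d['mtx'].tolist(),d['pose'].round(4).tolist())
E
```

```text
{'time': 0.0, 'eef_pos': array([ 0.28412168, -0.66678886,  0.40378715]), 'tool_rot': array([-7.72492432e-04,  9.79783094e-01,  2.00061087e-01, -2.29106791e-04]), 'opening': 1.0027952936336495, 'joints': array([ 1.09130056,  0.60016324, -0.00253859,  1.60013581,  0.00178786,
        0.94290732, -0.07980263])}
top [[438.09631125114635, 0.0, 280.6409988047028], [0.0, 438.09631125114635, 203.29654724480685], [0.0, 0.0, 1.0]] [[0.0129, -0.9891, 0.1469, 0.3216], [-0.9999, -0.0126, 0.0034, 0.0573], [-0.0015, -0.147, -0.9891, 1.254], [0.0, 0.0, 0.0, 1.0]]
scene [[478.1814917533938, 0.0, 280.31252043089165], [0.0, 478.1814917533938, 205.6412320570764], [0.0, 0.0, 1.0]] [[0.5519, 0.4371, -0.7102, 1.4644], [0.8337, -0.3081, 0.4583, -0.5505], [-0.0185, -0.845, -0.5344, 0.7571], [0.0, 0.0, 0.0, 1.0]]
```

View pics/top0.png

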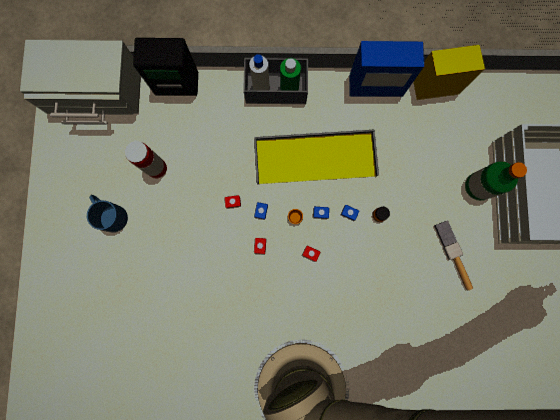

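View pics/scene0.png

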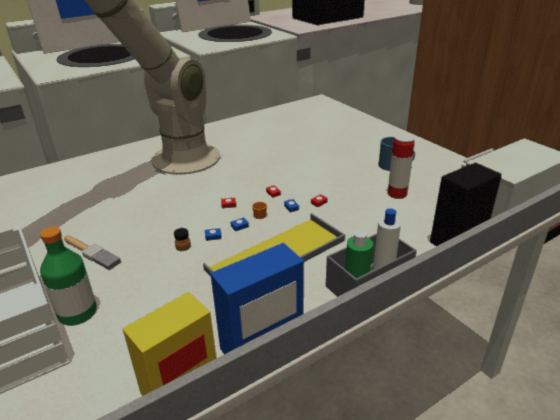

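The top view shows the blue tablets at about (261,211), (321,212) and (350,212). The cup is at (295,217), the jar at (381,214), the red blocks at (233,201), (260,246) and (311,253), and the tray floor spans (257–377, 133–183).

```bash
cat > h.py <<'E'
import cv2, numpy as np
def ray(d,uv,z,pose=None):
    P=d['pose'] if pose is None else pose
    v=P[:3,:3]@np.linalg.solve(d['mtx'],[uv[0],uv[1],1.]); o=P[:3,3]
    return (o+v*(z-o[2])/v[2])[:2]
def blobs(img,lo,hi,amin=30,amax=1e5):
    m=cv2.inRange(cv2.cvtColor(img,cv2.COLOR_RGB2HSV),lo,hi)
    m=cv2.morphologyEx(m,cv2.MORPH_CLOSE,np.ones((5,5)))
    cs=cv2.findContours(m,cv2.RETR_EXTERNAL,cv2.CHAIN_APPROX_NONE)[0]
    return [c for c in cs if amin<cv2.contourArea(c)<amax]
def rects(d,lo,hi,z,amin=30,amax=1e5,pose=None):
    out=[]
    for c in blobs(d['img'],lo,hi,amin,amax):
        p=np.array([ray(d,q[0],z,pose) for q in c])*1000
        out.append((cv2.minAreaRect(p.astype(np.float32))))
    return out
E
python3 - <<'E'
from h import *
from plant import vision
d=vision.get_image('top')
for n,lo,hi,z,a in [('blue',(100,120,60),(125,255,255),.015,(40,400)),('red',(0,150,80),(4,255,255),.015,(40,400)),('orange',(5,130,60),(18,255,255),.03,(30,400)),('yellow',(25,150,100),(35,255,255),0,(3000,1e5)),('dark',(0,0,0),(180,255,45),.04,(80,400))]:
    for r in rects(d,lo,hi,z,*a): print(n,*[np.round(x) for x in r])
    if n=='yellow':
        for r in rects(d,lo,hi,z,*a): print(cv2.boxPoints(r).round())
E
```

```text
blue [482. -54.] [29. 40.] 1.0
blue [ 483. -136.] [43. 31.] 66.0
blue [485. 118.] [31. 43.] 79.0
blue [480. 570.] [105.  66.] 25.0
blue [947. 135.] [26. 24.] 1.0
red [365. -26.] [43. 30.] 64.0
red [385. 120.] [42. 31.] 1.0
red [511. 201.] [31. 42.] 7.0
orange [ 315. -443.] [92. 17.] 22.0
orange [468.  21.] [40. 39.] 1.0
orange [ 610. -616.] [43. 45.] 86.0
yellow [643. -38.] [130. 339.] 4.0
[[ 566.  126.]
 [ 592. -212.]
 [ 721. -202.]
 [ 695.  136.]]
dark [ 476. -218.] [37. 44.] 45.0
dark [608. 426.] [81. 61.] 52.0
dark [694. -53.] [356. 122.] 74.0
```

Request:
{"api": "jog_arm", "payload": {"targets": [[[0.029, -0.036, 0.0, 0.034], [0.058, -0.071, 0.0, 0.067], [0.087, -0.107, 0.01, 0.1], [0.116, -0.142, 0.02, 0.134], [0.145, -0.178, 0.03, 0.168], [0.174, -0.213, 0.04, 0.2], [0.202, -0.249, 0.05, 0.235], [0.231, -0.284, 0.06, 0.268], [0.26, -0.32, 0.07, 0.302], [0.289, -0.355, 0.08, 0.335], [0.318, -0.391, 0.09, 0.37], [0.347, -0.426, 0.104, 0.403], [0.347, -0.426, 0.104, 0.403], [0.347, -0.426, 0.104, 0.403], [0.347, -0.426, 0.104, 0.403], [0.347, -0.426, 0.104, 0.403]]], "jaw": 0, "force": 20}}

```text
time: 2.15
eef_pos: [0.4361, -0.1402, 0.3009]
tool_rot: [0.0, 1.0, -0.001, 0.0]
wrist_force: [0.2, -0.9, -1.2]
opening: -0.002
finger_force: 0.0
```

```bash
python3 - <<'E'
from h import *
from plant import vision,manip
from scipy.spatial.transform import Rotation as R
s=manip.read_state(); d=vision.get_image('wrist')
cv2.imwrite('pics/w1.png',d['img'][:,:,::-1])
q=s['tool_rot']; T=np.eye(4); T[:3,:3]=R.from_quat(np.r_[q[1:],q[0]]).as_matrix(); T[:3,3]=s['eef_pos']
print(s['eef_pos'],T[:3,:3].round(3).tolist(),s['opening'],s['time'])
for r in rects(d,(100,120,60),(125,255,255),.018,300,1e5,T@d['mount']): print(*[np.round(x) for x in r])
E
```

```text
[ 0.43611638 -0.14015433  0.30094034] [[1.0, -0.002, 0.0], [-0.002, -1.0, -0.0], [0.0, 0.0, -1.0]] -0.001895089027869054 2.15
[484. -55.] [43. 31.] 87.0
[ 484. -136.] [43. 31.] 66.0
```

View pics/w1.png

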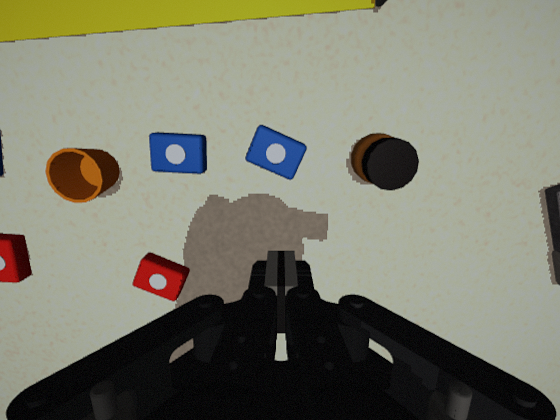

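The wrist view shows two blue tablets at (178,153) and (276,152), the cup at (83,174) and the jar at (385,162). The path is clear and matches the top-view positions.

Request:
{"api": "jog_arm", "payload": {"targets": [[[0, 0, 0.03, 0], [0, 0, 0.06, 0], [0, 0, 0.09, 0], [0, 0, 0.11, 0], [0, 0, 0.121, 0], [0, 0, 0.121, 0], [0.005, 0, 0.121, 0], [0.012, 0, 0.121, 0], [0.02, 0, 0.121, 0], [0.03, 0, 0.121, 0], [0.04, 0, 0.121, 0], [0.05, 0, 0.121, 0], [0.06, 0, 0.121, 0], [0.07, 0, 0.121, 0], [0.08, 0, 0.121, 0], [0.09, 0, 0.121, 0], [0.1, 0, 0.121, 0], [0.11, 0, 0.121, 0], [0.12, 0, 0.121, 0], [0.125, 0, 0.121, 0]]]}}

```text
time: 4.7
eef_pos: [0.5621, -0.139, 0.1796]
tool_rot: [0.0, 1.0, 0.0, 0.0]
wrist_force: [-0.5, -0.6, 0.5]
opening: -0.003
finger_force: 0.1
```

```bash
cat > look.py <<'E'
from h import *
from plant import vision,manip
d=vision.get_image('top'); s=manip.read_state()
print(s['eef_pos'],s['time'],s['wrist_force'])
for n,lo,hi,z,a in [('blue',(100,120,60),(125,255,255),.015,(40,400)),('red',(0,150,80),(4,255,255),.015,(40,400)),('orange',(5,130,60),(18,255,255),.03,(30,400)),('dark',(0,0,0),(180,255,45),.04,(80,400))]:
    for r in rects(d,lo,hi,z,*a): print(n,*[np.round(x) for x in r])
cv2.imwrite('pics/t%d.png'%(s['time']*100),d['img'][:,:,::-1])
E
cat > wl.py <<'E'
from h import *
from plant import vision,manip
from scipy.spatial.transform import Rotation as R
s=manip.read_state(); d=vision.get_image('wrist')
q=s['tool_rot']; T=np.eye(4); T[:3,:3]=R.from_quat(np.r_[q[1:],q[0]]).as_matrix(); T[:3,3]=s['eef_pos']
print(s['eef_pos'],s['time'],s['wrist_force'])
for r in rects(d,(100,120,40),(125,255,255),.018,200,1e5,T@d['mount']): print(*[np.round(x) for x in r])
cv2.imwrite('pics/w%d.png'%(s['time']*100),d['img'][:,:,::-1])
E
python3 wl.py
```

```text
[ 0.56214953 -0.13898591  0.17959027] 4.7 [-0.46103934 -0.59445398  0.52682753]
[ 582. -113.] [31. 46.] 67.0
```

View pics/w470.png

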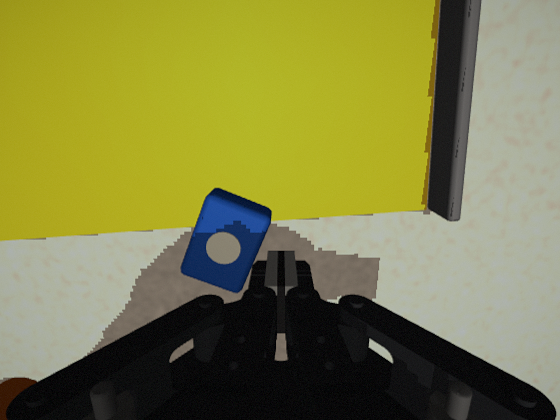

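The tablet has turned and slid to the left of the fingertip (dot at pixel (224,248)). I'll back off, line up behind its short side and push along its axis.

Request:
{"api": "jog_arm", "payload": {"targets": [[[-0.02, 0, 0, 0], [-0.036, 0, 0, 0], [-0.036, -0.02, 0, 0.13], [-0.036, -0.042, 0, 0.27], [-0.03, -0.042, 0, 0.4], [-0.02, -0.042, 0, 0.4], [-0.016, -0.042, 0, 0.4], [-0.01, -0.039, 0, 0.4], [-0.005, -0.037, 0, 0.4], [0.0, -0.035, 0, 0.4], [0.006, -0.032, 0, 0.4], [0.012, -0.03, 0, 0.4], [0.018, -0.027, 0, 0.4], [0.024, -0.025, 0, 0.4], [0.03, -0.022, 0, 0.4], [0.036, -0.019, 0, 0.4], [0.04, -0.018, 0, 0.4], [0.044, -0.016, 0, 0.4]]]}}

```text
time: 7.0
eef_pos: [0.6056, -0.1231, 0.1796]
tool_rot: [-0.0, 0.98, -0.199, -0.0]
wrist_force: [-0.2, -0.8, 0.9]
opening: 0.001
finger_force: 0.1
```

```bash
python3 wl.py
```

```text
[ 0.60555078 -0.12308976  0.17961675] 7.0 [-0.15750024 -0.83283251  0.92388206]
[ 637. -137.] [31. 44.] 67.0
```

```bash
cp $(ls -t pics/w*.png|head -1) pics/wx.png
```

```text
(no output)
```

View pics/wx.png

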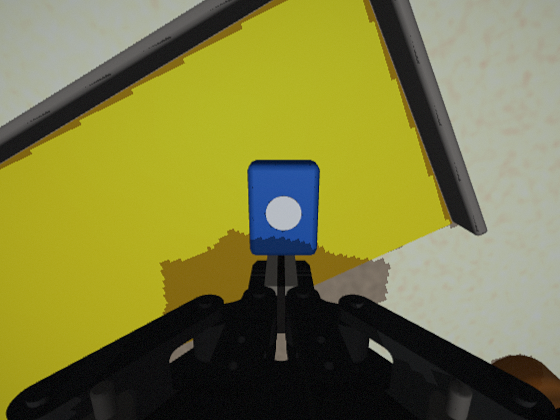

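Tablet 1 lies wholly inside the tray at (637,-137) mm. Next is the middle tablet.

Request:
{"api": "jog_arm", "payload": {"targets": [[[-0.015, 0, 0, 0], [-0.015, 0, -0.04, 0], [-0.02, 0, -0.09, 0], [-0.05, 0, -0.1, -0.1], [-0.09, 0, -0.1, -0.2], [-0.13, 0, -0.1, -0.3], [-0.16, 0, -0.1, -0.35], [-0.18, 0, -0.1, -0.35], [-0.18, 0, -0.1, -0.35], [-0.18, 0, -0.1, -0.35], [-0.18, 0, -0.1, -0.35]]]}}

```text
time: 8.43
eef_pos: [0.4403, -0.0532, 0.2796]
tool_rot: [0.0, 1.0, -0.025, 0.0]
wrist_force: [-0.3, -0.6, 0.3]
opening: -0.002
finger_force: 0.0
```

```bash
python3 wl.py
```

```text
[ 0.44029614 -0.05319957  0.27962406] 8.425 [-0.34578882 -0.55913456  0.25002085]
[484. -54.] [43. 31.] 87.0
[487. 113.] [39. 44.] 79.0
```

Request:
{"api": "jog_arm", "payload": {"targets": [[[0, -0.001, 0.03, 0], [0, -0.001, 0.06, 0], [0, -0.001, 0.085, 0], [0, -0.001, 0.1, 0], [0, -0.001, 0.1, 0], [0.005, -0.001, 0.1, 0], [0.01, -0.001, 0.1, 0], [0.015, -0.001, 0.1, 0], [0.02, -0.001, 0.1, 0], [0.026, -0.001, 0.1, 0], [0.032, -0.001, 0.1, 0], [0.038, -0.001, 0.1, 0], [0.044, -0.001, 0.1, 0], [0.05, -0.001, 0.1, 0], [0.056, -0.001, 0.1, 0], [0.062, -0.001, 0.1, 0], [0.068, -0.001, 0.1, 0], [0.074, -0.001, 0.1, 0], [0.08, -0.001, 0.1, 0], [0.082, -0.001, 0.1, 0]]]}}

```text
time: 10.98
eef_pos: [0.522, -0.056, 0.1796]
tool_rot: [0.0, 1.0, -0.025, 0.0]
wrist_force: [-0.0, 1.3, 0.5]
opening: 0.003
finger_force: 0.3
```

```bash
python3 wl.py
```

```text
[ 0.52199935 -0.0560376   0.1796266 ] 10.975 [-0.0098752   1.25107838  0.53214517]
[552. -57.] [43. 34.] 87.0
[ 623. -130.] [41. 24.] 87.0
```

Request:
{"api": "jog_arm", "payload": {"targets": [[[0.005, 0, 0, 0], [0.01, 0, 0, 0], [0.015, 0, 0, 0], [0.02, 0, 0, 0], [0.025, 0, 0, 0], [0.03, 0, 0, 0], [0.035, 0, 0, 0], [0.04, 0, 0, 0], [0.045, 0, 0, 0], [0.05, 0, 0, 0], [0.055, 0, 0, 0], [0.06, 0, 0, 0], [0.065, 0, 0, 0], [0.07, 0, 0, 0], [0.075, 0, 0, 0], [0.08, 0, 0, 0], [0.084, 0, 0, 0], [0.088, 0, 0, 0], [0.088, 0, 0, 0]]]}}

```text
time: 13.4
eef_pos: [0.6098, -0.0605, 0.1796]
tool_rot: [0.0, 1.0, -0.025, 0.0]
wrist_force: [0.8, -0.4, -0.1]
opening: -0.001
finger_force: 0.0
```

```bash
python3 wl.py
```

```text
[ 0.60982474 -0.06045738  0.17962108] 13.4 [ 0.84121484 -0.40372658 -0.05967147]
[640. -62.] [42. 33.] 87.0
[ 639. -133.] [37. 43.] 67.0
```

Request:
{"api": "jog_arm", "payload": {"targets": [[[-0.015, 0, 0, 0], [-0.015, 0, -0.04, 0], [-0.02, -0.01, -0.08, 0], [-0.05, -0.04, -0.1, 0.05], [-0.08, -0.07, -0.1, 0.1], [-0.11, -0.11, -0.1, 0.141], [-0.14, -0.14, -0.1, 0.141], [-0.165, -0.165, -0.1, 0.141], [-0.179, -0.179, -0.1, 0.141], [-0.179, -0.179, -0.1, 0.141], [-0.179, -0.179, -0.1, 0.141], [-0.179, -0.179, -0.1, 0.141]]]}}

```text
time: 14.95
eef_pos: [0.4401, 0.1265, 0.2797]
tool_rot: [0.0, 0.995, -0.096, 0.0]
wrist_force: [-0.1, -0.5, 0.0]
opening: 0.0
finger_force: 0.0
```

```bash
python3 wl.py
```

```text
[0.44005547 0.12646314 0.27973545] 14.95 [-0.08592986 -0.52987522  0.03063102]
[486. 118.] [31. 43.] 80.0
```

Request:
{"api": "jog_arm", "payload": {"targets": [[[0, 0, 0.03, 0], [0, 0, 0.06, 0], [0, 0, 0.085, 0], [0, 0, 0.1, 0], [0, 0, 0.1, 0], [0.005, 0, 0.1, 0], [0.01, 0, 0.1, 0], [0.015, 0, 0.1, 0], [0.02, 0, 0.1, 0], [0.026, 0, 0.1, 0], [0.032, 0, 0.1, 0], [0.038, 0, 0.1, 0], [0.044, 0, 0.1, 0], [0.05, 0, 0.1, 0], [0.056, 0, 0.1, 0], [0.062, 0, 0.1, 0], [0.068, 0, 0.1, 0], [0.074, 0, 0.1, 0], [0.08, 0, 0.1, 0], [0.082, 0, 0.1, 0]]]}}

```text
time: 17.5
eef_pos: [0.5206, 0.1116, 0.1796]
tool_rot: [0.0, 0.995, -0.095, 0.0]
wrist_force: [-1.0, 0.1, -0.2]
opening: 0.0
finger_force: 0.3
```

```bash
python3 wl.py
```

```text
[0.52057467 0.11163455 0.17962919] 17.5 [-1.02184738  0.10278572 -0.18089942]
[555. 105.] [31. 44.] 79.0
```

Request:
{"api": "jog_arm", "payload": {"targets": [[[0.005, 0, 0, 0], [0.01, 0, 0, 0], [0.015, 0, 0, 0], [0.02, 0, 0, 0], [0.025, 0, 0, 0], [0.03, 0, 0, 0], [0.035, 0, 0, 0], [0.04, 0, 0, 0], [0.045, 0, 0, 0], [0.05, 0, 0, 0], [0.055, 0, 0, 0], [0.06, 0, 0, 0], [0.065, 0, 0, 0], [0.07, 0, 0, 0], [0.075, 0, 0, 0], [0.08, 0, 0, 0], [0.083, 0, 0, 0], [0.083, 0, 0, 0]]]}}

```text
time: 19.8
eef_pos: [0.6019, 0.0959, 0.1796]
tool_rot: [0.0, 0.995, -0.095, 0.0]
wrist_force: [0.2, -0.3, 1.1]
opening: 0.002
finger_force: 0.0
```

Request:
{"api": "jog_arm", "payload": {"targets": [[[-0.015, 0, 0, 0], [-0.015, 0, -0.04, 0], [-0.03, 0, -0.08, 0], [-0.06, 0, -0.12, 0], [-0.1, 0, -0.15, 0], [-0.12, 0, -0.18, 0], [-0.12, 0, -0.2, 0], [-0.12, 0, -0.2, 0], [-0.12, 0, -0.2, 0]]]}}

```text
time: 20.92
eef_pos: [0.4832, 0.1189, 0.379]
tool_rot: [-0.0, 0.995, -0.095, -0.0]
wrist_force: [0.4, -1.2, 0.3]
opening: 0.0
finger_force: 0.0
```

```bash
python3 wl.py; python3 look.py; cp $(ls -t pics/t*.png|head -1) pics/tx.png
```

```text
[0.48321388 0.11892241 0.37903358] 20.925 [ 0.35653575 -1.17072102  0.34998025]
[634.  89.] [30. 43.] 79.0
[626. -59.] [44. 13.] 79.0
[0.4835181  0.11871001 0.37881426] 21.025 [-0.3628524   0.52341841  0.14380842]
blue [479. 572.] [104.  69.] 31.0
blue [637. -61.] [30. 44.] 1.0
blue [ 636. -137.] [30. 43.] 67.0
blue [947. 135.] [26. 24.] 1.0
red [365. -25.] [43. 31.] 64.0
red [385. 120.] [42. 31.] 1.0
orange [ 314. -443.] [92. 18.] 22.0
orange [468.  21.] [40. 39.] 1.0
orange [ 611. -617.] [43. 44.] 63.0
dark [147. 385.] [111.  17.] 55.0
dark [333. 245.] [136. 111.] 80.0
dark [ 476. -218.] [37. 44.] 45.0
dark [ 572. -527.] [89. 50.] 22.0
dark [ 593. -573.] [47. 50.] 26.0
dark [694. -53.] [356. 122.] 74.0
```

View pics/tx.png

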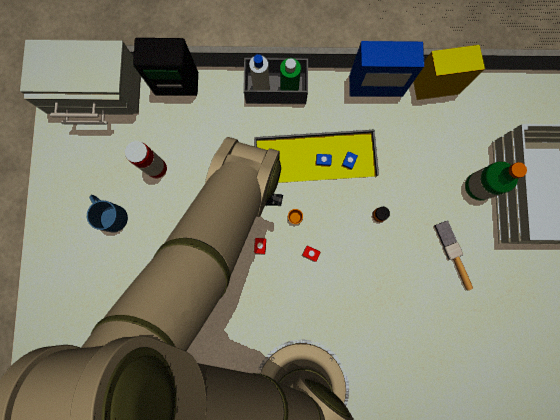

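The top view shows two tablets on the yellow floor at (324,159) and (350,160). The wrist view puts the third at (634,89) mm, also inside, and the cup, jar and visible red blocks haven't moved.

```bash
python3 -c "
from plant import job
print(job.hand_in())"
```

```text
the job is handed in; nothing more can be done
None
```

I swept all three blue tablets wholly into the tray in about 21 s and handed the job in. In the last images the cup, jar and two of the red blocks hadn't moved; the arm hid the third red block, but no sweep went near it.

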